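Put the dry pan lids away in the graduated lid rack

ROBOT

A 6-joint arm with a two-finger parallel gripper is mounted at the origin on a cart in front of the work surface, level with it; the furniture and walls round the work are solid. World frame = base frame: x ahead of the robot, y to its left, z up, the work surface at z = 0. Lengths are in m, angles in rad, forces in N, time in s.
With the tool pointing down it reaches from about 0.35 to 0.85 m from the base axis. Payload 8.1 kg.
Tool frame: the origin (TCP) lies on the centre line of the jaws, within the pads' length; the fingertips stand 8 mm ahead of it and the grasp point (between the pads) lies 11 mm behind it; z points along the fingers, y is the line along which they close (so a half turn about z gives the same grasp; the last joint's range is limited). The gripper opens to 93 mm and grips with 3 to 60 N. Pads are 15 mm wide; open, the fingers measure 128 mm over their backs; the gripper's body (75 mm by 188 mm) begins 65 mm behind the grasp point.
Start: joints at [-1.425, 0.13, 1.488, -0, 1.523, -0.085], TCP at [0.137, -0.584, 0.227] pointing down, gripper open.
Joint ranges: [-2.96, 2.96], [-0.89, 2.26], [0.02, 2.5], [-1.34, 4.48], [0, 2.73], [-2.66, 2.66]. Speed limits (rad/s): [2.39, 2.39, 2.79, 3.14, 3.14, 3.14].

INTERFACE

Orientations are given as a unit quaternion [x, y, z, w].
In Python, from workcell import robot gives the robot as it stands.
- The arm moves only by the shell command python3 -m handwheel 'ROWS' [FORCE]. ROWS is JSON, a list of rows, each a list of 3 entries, a list of its own where there are three numbers: the shift along the tool's x, y, z in units of 0.02 m (1.0 is 0.02 m), then the turn, a rotation vector about the tool's x, y, z in units of 120 degrees (1.0 is 120 degrees), then the opening, from -1 (shut) to 1 (fully open). A call has 1 to 8 rows; each row shifts and turns the commanded pose from where the row before left it, along the tool's axes as they then stand; what a row does not reach is not made up. A row lasts 1/10 s, in which the tool goes at most 50 mm and 8.59 degrees, less where a joint would pass 70% of its speed; a pose out of reach is approached as far as the arm can. A call with a number of a shift or a turn outside -1 to 1 is refused whole. A call with a gripper value outside its range is refused whole. The fingers move at their own pace and stop on an object; FORCE is the grip in N (left out, the last holds). Time passes only in rows, so rows that do not move let the fingers close. It gives the time, the measured TCP pose, the force, the opening and the grip force at its end, in the units of the state.
- robot.sense(): the state, without advancing time (a new reading comes with each control period).
- robot.snapshot(name): name is "side" or "top" or "wrist"; returns (picture, depth): 384x512x3 uint8, blue, green, red; 384x512 float32, m along the optical axis (not along the pixel's ray), 0 where there is no reading.
- robot.get_calibration(name): a dict with "intrinsics" (3x3 intrinsics, pixels), "T" (4x4, takes a point from camera to world coordinates). Camera axes: x right, y up, looking along -z (the intrinsics and any distortion apply to the point x, -y, -z); pixel columns grow to the right and rows downward; lengths in m; the calibration is good to about 2 mm. A picture is of the moment at which its call begins: read the wrist's pose just before it. get_calibration takes no time and is no camera call; for the wrist camera it gives the pose at the moment of the call.
- robot.job_done(): hands the job in; it is judged then, once.
The state is a dict: "time": time; "joints": joint angles; "joint_velocities": joint speeds; "joint_efforts": joint torques, N m; "tool_pos": TCP position; "tool_rot": TCP orientation; "wrist_force": force on the tool from outside, world axes, zero at the start; "moment": the same for the moment, N m; "finger_gap": finger opening in m; "grasp_force": force on a finger pad.
Only numpy, scipy, OpenCV 4.12 (cv2) and the standard library are available. Lean on these libraries where they do the work, as an engineer would, in place of code of your own. Each camera call takes 0.05 s, during which the arm holds its last target. There are 200 camera calls.

TASK

The four pan lids in the wire drying rack are dry: put them all away in the wooden lid rack in order of size, the smallest in the narrow front slot and each next larger one in the next slot back, so that the largest stands in the wide slot at the back. Each lid must stand on its rim, centred and fully down on both rails between the pins of its own slot; leave the pepper mill, the spice jar and the tea box standing where they are.

Things in the scene. Friction and masses are not known exactly. Their poses are not given: they have to be found in the camera images.
- lid_10: smallest steel pan lid: disc 100 mm across, standing on its rim in the drying rack, leaning up to 10 degrees. Outer 24 mm band flat, 7 mm thick; the middle is 11 mm thick with a black knob, 24 mm wide, reaching 28 mm from the disc's mid-plane. Origin: disc centre, mid-thickness of the rim. x: the disc's axis, knob on -x; y and z lie in the disc. About 110 g.
- lid_12: second smallest steel pan lid: disc 120 mm across, standing on its rim in the drying rack, leaning up to 10 degrees. Outer 24 mm band flat, 7 mm thick; the middle is 11 mm thick with a black knob, 24 mm wide, reaching 28 mm from the disc's mid-plane. Origin: disc centre, mid-thickness of the rim. x: the disc's axis, knob on -x; y and z lie in the disc. About 150 g.
- lid_14: second largest steel pan lid: disc 140 mm across, standing on its rim in the drying rack, leaning up to 10 degrees. Outer 24 mm band flat, 7 mm thick; the middle is 11 mm thick with a black knob, 24 mm wide, reaching 28 mm from the disc's mid-plane. Origin: disc centre, mid-thickness of the rim. x: the disc's axis, knob on -x; y and z lie in the disc. About 200 g.
- lid_16: largest steel pan lid: disc 160 mm across, standing on its rim in the drying rack, leaning up to 10 degrees. Outer 24 mm band flat, 7 mm thick; the middle is 11 mm thick with a black knob, 24 mm wide, reaching 28 mm from the disc's mid-plane. Origin: disc centre, mid-thickness of the rim. x: the disc's axis, knob on -x; y and z lie in the disc. About 260 g.
- lid_rack: empty wooden rack, 262 x 145 mm, fixed. Origin: centre of footprint; x: from narrow front to wide back end, z up. Slots across it, 15 mm wide between round-topped pins (tops at 96 mm), at x = -90, -30, 30, 90 mm, y = 0, for the 100, 120, 140, 160 mm lids; seated disc centre at z = 82, 90, 98, 106 mm, disc axis along x, rim on two 14 mm round rails (centres at z = 36 mm, 68 to 104 mm apart).
- drying_rack: chrome wire drying rack on a grey drip tray 276 x 150 mm, fixed, left or right of the lid rack; holds the lids in any order, knobs to the front. Origin: centre of footprint; x: along the row, away from the robot, z up. Slots 15 mm wide at x = -90, -30, 30, 90 mm; wire prongs up to z = 97 mm; rails 80 mm apart at z = 36 mm. Disc centres at z = 72, 86, 98, 110 mm (100 to 160 mm lids).
- pepper_mill: bystander: wooden pepper mill, 58 mm wide, 150 mm tall, standing loose. Origin: centre of its underside, z up.
- spice_jar: bystander: glass spice jar with a green cap, 46 mm wide, 106 mm tall, standing loose. Origin: centre of its underside, z up.
- tea_box: bystander: small black tea box, 48 x 77 mm, 61 mm tall, standing loose behind the racks. Origin: centre of its underside, z up.

How it is judged:
At the end, for the whole second after the job is handed in: Each lid at rest in its own slot (100, 120, 140, 160 mm, front to back): disc centre within 18 mm along and 12 mm across the rack and 8 mm in height of its seat, within 0.3 rad of upright. Mill, jar and tea box not moved over 30 mm nor tipped (x of lid_10 in the frame of lid_rack between -0.108 and -0.072 m and y of lid_10 in the frame of lid_rack between -0.012 and 0.012 m and z of lid_10 in the frame of lid_rack between 0.0736 and 0.0896 m and angle between lid_10's own x axis and vertical between 1.2708 and 1.8708 rad and linear speed of each of lid_10, lid_12, lid_14, lid_16 below 0.02 m/s and angular speed of each of lid_10, lid_12, lid_14, lid_16 below 0.2 rad/s and x of lid_12 in the frame of lid_rack between -0.048 and -0.012 m and y of lid_12 in the frame of lid_rack between -0.012 and 0.012 m and z of lid_12 in the frame of lid_rack between 0.0816 and 0.0976 m and angle between lid_12's own x axis and vertical between 1.2708 and 1.8708 rad and x of lid_14 in the frame of lid_rack between 0.012 and 0.048 m and y of lid_14 in the frame of lid_rack between -0.012 and 0.012 m and z of lid_14 in the frame of lid_rack between 0.0896 and 0.1056 m and angle between lid_14's own x axis and vertical between 1.2708 and 1.8708 rad and x of lid_16 in the frame of lid_rack between 0.072 and 0.108 m and y of lid_16 in the frame of lid_rack between -0.012 and 0.012 m and z of lid_16 in the frame of lid_rack between 0.0976 and 0.1136 m and angle between lid_16's own x axis and vertical between 1.2708 and 1.8708 rad); the robot touches nothing.
It fails at once if the pepper mill was pushed away or knocked over (distance of pepper_mill from where it was at the start of the episode above 0.03 m or angle between pepper_mill's own z axis and vertical above 0.5 rad).
It fails at once if the spice jar was pushed away or knocked over (distance of spice_jar from where it was at the start of the episode above 0.03 m or angle between spice_jar's own z axis and vertical above 0.5 rad).
It fails at once if the tea box was pushed away or knocked over (distance of tea_box from where it was at the start of the episode above 0.03 m or angle between tea_box's own z axis and vertical above 0.5 rad).
It also fails if it takes over 120 s, if anything falls off the work surface, if the arm or the gripper's body presses on something with over 40 N, if the wrist force passes 120 N, or if a joint passes its speed limit or range.

## Working session

There is one attempt and no reset: what is moved stays moved. The work goes in short steps, Python scripts to look and compute and a shell command to move; the robot and the scene stay as the last step left them, time stands still between calls to the robot, and variables do not carry over. Pictures are saved under pics/ and viewed, at most 14 in all, crops included, and the job is handed in when it is done.

```bash
mkdir -p pics; ls; cat > h.py <<'E'
import numpy as np, cv2
from workcell import robot
from scipy.spatial.transform import Rotation as R
np.set_printoptions(precision=4,suppress=True)
def cloud(name):
    cal=robot.get_calibration(name); img,d=robot.snapshot(name)
    K=np.array(cal["intrinsics"]);T=np.array(cal["T"])
    v,u=np.mgrid[:384,:512]
    p=np.stack([(u-K[0,2])/K[0,0]*d,-(v-K[1,2])/K[1,1]*d,-d],-1)
    P=p@T[:3,:3].T+T[:3,3]; P[d==0]=np.nan
    return img,d,P,cal
E
python3 - <<'E'
from h import *
print(robot.sense())
for n in("top","side","wrist"):
    i,d,P,c=cloud(n); cv2.imwrite(f"pics/{n}0.png",i); np.save(f"{n}0.npy",P); print(n,c, (d==0).mean())
a=np.hstack([cv2.imread("pics/top0.png"),cv2.imread("pics/side0.png")])
cv2.imwrite("pics/both0.png",cv2.resize(a,(800,300)))
E
```

```text
pics
{'time': 0.0, 'joints': array([-1.4254,  0.1312,  1.4893, -0.    ,  1.523 , -0.0854]), 'joint_velocities': array([-0.0015, -0.0009, -0.0014,  0.0021, -0.0011,  0.0012]), 'joint_efforts': array([  0.0028, -55.9851, -49.1747,   0.077 ,   0.0355,  -0.0001]), 'tool_pos': array([ 0.1372, -0.5835,  0.2256]), 'tool_rot': array([ 0.9933,  0.1151, -0.    , -0.0009]), 'wrist_force': array([-0.188 ,  0.0301,  0.0366]), 'moment': array([ 0.0189, -0.0178,  0.0103]), 'grasp_force': 0.0, 'finger_gap': 0.09311800203423819}
top {'intrinsics': array([[471.2933,   0.    , 255.6803],
       [  0.    , 471.2933, 197.8175],
       [  0.    ,   0.    ,   1.    ]]), 'T': array([[-0.0047,  0.9918, -0.1279,  0.4094],
       [-1.    , -0.0042,  0.0043, -0.0467],
       [ 0.0037,  0.1279,  0.9918,  1.4344],
       [ 0.    ,  0.    ,  0.    ,  1.    ]])} 0.0039825439453125
side {'intrinsics': array([[368.1294,   0.    , 262.9893],
       [  0.    , 368.1294, 185.5477],
       [  0.    ,   0.    ,   1.    ]]), 'T': array([[ 0.8947,  0.1812, -0.4083,  0.2192],
       [-0.4465,  0.3397, -0.8278, -0.7758],
       [-0.0113,  0.9229,  0.3849,  0.4473],
       [ 0.    ,  0.    ,  0.    ,  1.    ]])} 0.0038808186848958335
wrist {'intrinsics': array([[307.4976,   0.    , 250.1932],
       [  0.    , 307.4976, 197.9913],
       [  0.    ,   0.    ,   1.    ]]), 'T': array([[ 0.2292,  0.9403,  0.2517,  0.2068],
       [-0.9734,  0.222 ,  0.0572, -0.5678],
       [-0.0021, -0.2581,  0.9661,  0.3849],
       [ 0.    ,  0.    ,  0.    ,  1.    ]])} 0.0037790934244791665
```

View pics/top0.png

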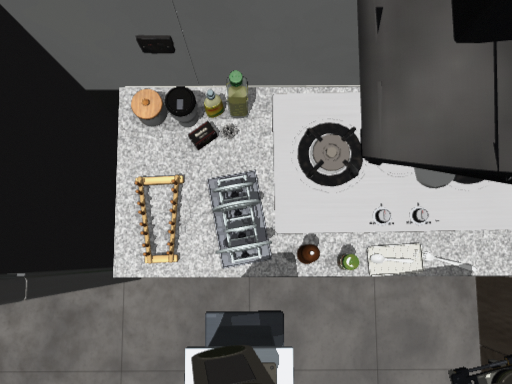

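View pics/side0.png

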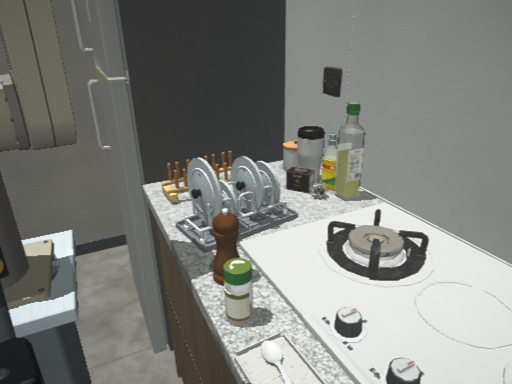

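```bash
python3 - <<'E'
from h import *
i=cv2.imread("pics/top0.png"); P=np.load("top0.npy"); hsv=cv2.cvtColor(i,cv2.COLOR_BGR2HSV)
v,u=np.mgrid[:384,:512]
box=lambda a,b,c,d:(u>=a)&(u<b)&(v>=c)&(v<d)
m=box(130,192,168,272)&(hsv[...,1]>70)&(P[...,2]>0.015)
pts=P[m]; print("wood",len(pts),pts.min(0),pts.max(0),np.percentile(pts[:,2],[5,25,50,75,95]))
print(cv2.minAreaRect(pts[:,:2].astype(np.float32)*1000))
for r in(box(130,192,170,190),box(130,192,250,268)):
    q=P[m&r&(P[...,2]<.06)]; print(len(q),cv2.minAreaRect(q[:,:2].astype(np.float32)*1000), np.median(q[:,2]))
m=box(200,280,160,275)&(P[...,2]>0.004)
pts=P[m&(P[...,2]<.03)]; print("tray",len(pts),cv2.minAreaRect(pts[:,:2].astype(np.float32)*1000),np.median(pts[:,2]))
for nm,b in(("mill",box(292,325,235,270)),("jar",box(332,365,245,275)),("tea",box(182,222,115,152))):
    q=P[b&(P[...,2]>.03)]; print(nm,len(q),q.min(0),q.max(0),cv2.minAreaRect(q[:,:2].astype(np.float32)*1000))
cr=np.hstack([cv2.resize(i[120:280,120:290],None,fx=3.5,fy=3.5,interpolation=cv2.INTER_CUBIC)])
cv2.imwrite("pics/c1.png",cr)
E
```

```text
wood 1379 [0.4008 0.1681 0.0153] [0.6611 0.3074 0.1028] [0.0282 0.0342 0.0419 0.0478 0.0953]
((530.1547241210938, 231.98471069335938), (257.7860412597656, 138.869384765625), 2.7651939392089844)
388 ((635.5174560546875, 237.27505493164062), (46.834197998046875, 139.0090789794922), 1.9524691104888916) 0.03345721196921514
276 ((418.1919250488281, 227.8077392578125), (94.88754272460938, 35.02449035644531), 89.7345199584961) 0.034634326908307034
tray 3080 ((537.8477783203125, -2.5997543334960938), (243.14743041992188, 348.0841064453125), 89.72624206542969) 0.006700724368808975
mill 331 [ 0.3987 -0.2262  0.0302] [ 0.4489 -0.1762  0.1549] ((423.7698059082031, -201.2049560546875), (50.03313446044922, 50.089935302734375), 89.71099853515625)
jar 287 [ 0.3777 -0.339   0.0306] [ 0.4243 -0.293   0.1191] ((400.2474670410156, -315.30902099609375), (45.199867248535156, 45.36567687988281), 63.68312454223633)
tea 572 [0.7449 0.0657 0.0302] [0.8419 0.1705 0.1575] ((800.3284301757812, 120.39015197753906), (89.1714096069336, 75.50816345214844), 34.862483978271484)
```

View pics/c1.png

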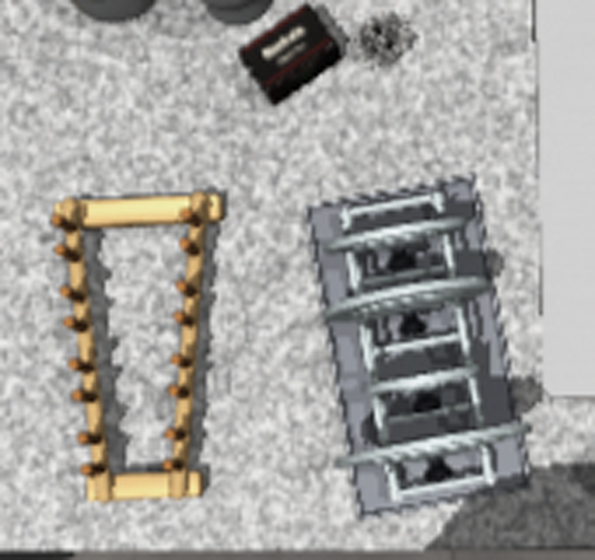

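Top view: the lid rack is on the left (135–185, 175–262) with its wide end far from the robot. The drying rack is at (210–270, 170–265), yawed about 10°. The mill is at (309,253), the jar at (348,261) and the tea box at (203,134). I'll raise and turn the tool, then look from above with the wrist camera.

```bash
python3 -m handwheel '[[[0,0,-0.6],[0,0,-0.0716],0],[[0,0,-0.6],[0,0,-0.0716],0],[[0,0,-0.6],[0,0,-0.0716],0],[[0,0,-0.6],[0,0,-0.0716],0],[[0,0,-0.6],[0,0,-0.0716],0],[[0,0,-0.6],[0,0,-0.0716],0],[[0,0,-0.6],[0,0,-0.0716],0],[[0,0,-0.6],[0,0,-0.0716],0]]'
python3 -m handwheel '[[[0,0,-0.6],[0,0,-0.0716],0],[[0,0,-0.6],[0,0,-0.0716],0],[[0,0,0],[0,0,0],0]]'
python3 - <<'E'
from h import *
s=robot.sense(); M=R.from_quat(s["tool_rot"]).as_matrix(); print(M, s["joints"])
print("tool shift units to view:", M.T@(np.array([.5,.09,.34])-s["tool_pos"])/.02)
E
```

```text
time: 0.95
tool_pos: [0.1372, -0.5839, 0.3227]
tool_rot: [0.753, 0.658, 0.0, -0.0]
wrist_force: [0.0, 0.2, 0.5]
finger_gap: 0.047
grasp_force: 0.0
time: 1.25
tool_pos: [0.1373, -0.5847, 0.3484]
tool_rot: [0.648, 0.762, -0.001, 0.001]
wrist_force: [-0.3, 0.0, -0.0]
finger_gap: 0.0467
grasp_force: 0.0
[[-0.1614  0.9869  0.0004]
 [ 0.9869  0.1614 -0.0027]
 [-0.0027 -0.0001 -1.    ]] [-1.4254  0.1128  1.2877 -0.      1.7383 -1.5875]
tool shift units to view: [30.3658 23.3395  0.3374]
```

```bash
python3 -m handwheel '[[[1,0.76,0],[0,0,0],-0.2],[[1,0.76,0],[0,0,0],-0.2],[[1,0.76,0],[0,0,0],-0.2],[[1,0.76,0],[0,0,0],-0.2],[[1,0.76,0],[0,0,0],-0.2],[[1,0.76,0],[0,0,0],-0.2],[[1,0.76,0],[0,0,0],-0.2],[[1,0.76,0],[0,0,0],-0.2]]' | head -3
python3 -m handwheel '[[[1,0.76,0],[0,0,0],-0.2],[[1,0.76,0],[0,0,0],-0.2],[[1,0.76,0],[0,0,0],-0.2],[[1,0.76,0],[0,0,0],-0.2],[[1,0.76,0],[0,0,0],-0.2],[[1,0.76,0],[0,0,0],-0.2],[[1,0.76,0],[0,0,0],-0.2],[[1,0.76,0],[0,0,0],-0.2]]' | head -3
python3 -m handwheel '[[[1,0.76,0],[0,0,0],-0.2],[[1,0.76,0],[0,0,0],-0.2],[[1,0.76,0],[0,0,0],-0.2],[[1,0.76,0],[0,0,0],-0.2],[[1,0.76,0],[0,0,0],-0.2],[[1,0.76,0],[0,0,0],-0.2],[[1,0.76,0],[0,0,0],-0.2],[[1,0.76,0],[0,0,0],-0.2]]' | head -3
python3 -m handwheel '[[[1,0.76,0],[0,0,0],-0.2],[[1,0.76,0],[0,0,0],-0.2],[[1,0.76,0],[0,0,0],-0.2],[[1,0.76,0],[0,0,0],-0.2],[[1,0.76,0],[0,0,0],-0.2],[[1,0.76,0],[0,0,0],-0.2],[[0,0,0],[0,0,0],-0.2],[[0,0,0],[0,0,0],-0.2]]' 
python3 - <<'E'
from h import *
i,d,P,c=cloud("wrist"); cv2.imwrite("pics/w1.png",i); np.save("w1.npy",P)
E
```

```text
time: 2.05
tool_pos: [0.2322, -0.4056, 0.3456]
tool_rot: [0.651, 0.759, 0.0, -0.0]
time: 2.85
tool_pos: [0.3267, -0.2284, 0.3457]
tool_rot: [0.651, 0.759, 0.0, -0.0]
time: 3.65
tool_pos: [0.4213, -0.0512, 0.3457]
tool_rot: [0.65, 0.76, -0.0, -0.0]
time: 4.45
tool_pos: [0.4918, 0.0809, 0.3456]
tool_rot: [0.649, 0.761, -0.001, -0.001]
wrist_force: [0.4, -0.6, -0.5]
finger_gap: 0.037
grasp_force: 0.0
```

View pics/w1.png

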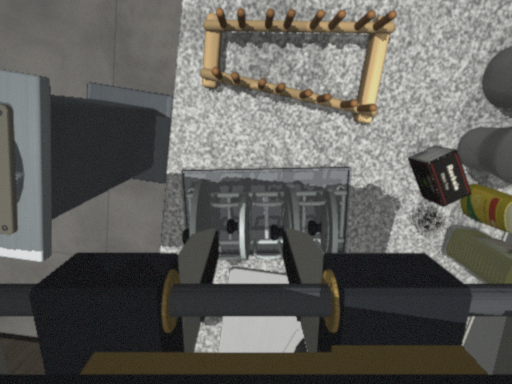

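Wrist view: the lid rack is fully visible (205–395, 10–115). The drying rack is partly hidden by the fingers, with lid edges near columns 205, 243, 293 and 330. I'll shift the tool 80 mm along -x to uncover the lids.

```bash
python3 -m handwheel '[[[-1,0.3,0],[0,0,0],-0.2],[[-1,0.3,0],[0,0,0],-0.2],[[-1,0.3,0],[0,0,0],-0.2],[[-1,0.3,0],[0,0,0],-0.2],[[0,0,0],[0,0,0],-0.2],[[0,0,0],[0,0,0],-0.2]]'
python3 - <<'E'
from h import *
i,d,P,c=cloud("wrist"); cv2.imwrite("pics/w2.png",i); np.save("w2.npy",P)
i1=cv2.imread("pics/w1.png");P1=np.load("w1.npy");h=cv2.cvtColor(i1,cv2.COLOR_BGR2HSV)
def show(P,i,lab):
    h=cv2.cvtColor(i,cv2.COLOR_BGR2HSV)
    m=(h[...,1]>70)&(P[...,2]>.086)&(P[...,2]<.105)&(P[...,1]>.14)&(P[...,0]<.68)&(P[...,0]>.38)
    n,l,st,ce=cv2.connectedComponentsWithStats(m.astype(np.uint8))
    print(lab)
    for k in range(1,n):
        if st[k,4]>2: print(st[k,4],P[l==k].mean(0),P[l==k][:,2].max())
show(P1,i1,"wrist"); show(np.load("top0.npy"),cv2.imread("pics/top0.png"),"top")
E
```

```text
time: 5.1
tool_pos: [0.5281, 0.0047, 0.3465]
tool_rot: [0.65, 0.76, -0.0, -0.0]
wrist_force: [0.1, -0.4, 0.0]
finger_gap: 0.0372
grasp_force: 0.0
wrist
63 [0.4256 0.2624 0.0943] 0.09849663710646978
58 [0.4503 0.266  0.0947] 0.09808426272246312
59 [0.4848 0.2708 0.0945] 0.09906529082862914
60 [0.5091 0.2747 0.0944] 0.09825423905838432
64 [0.5439 0.2797 0.094 ] 0.09826811182572548
68 [0.5683 0.2834 0.094 ] 0.09777788203553833
69 [0.6029 0.2884 0.0939] 0.09829993431322465
70 [0.6275 0.2919 0.0938] 0.09911473935368409
56 [0.4291 0.1977 0.0951] 0.09822301509701131
48 [0.4537 0.196  0.0952] 0.09820681625662625
49 [0.4884 0.1941 0.0952] 0.09808119823255818
46 [0.5131 0.1926 0.0951] 0.09741474395144761
50 [0.5476 0.1908 0.0945] 0.09750597327303245
50 [0.5727 0.1892 0.0948] 0.09857926963856889
54 [0.6075 0.1875 0.0944] 0.09822281384235254
62 [0.632  0.1867 0.094 ] 0.09785791206023314
top
11 [0.634  0.1852 0.0934] 0.09941957645274035
10 [0.629  0.2916 0.0941] 0.09841237782198253
8 [0.6085 0.1861 0.0958] 0.10210098279940838
10 [0.6036 0.2879 0.0926] 0.10052012518535558
9 [0.5738 0.1882 0.0933] 0.09767616146648006
10 [0.5692 0.2826 0.095 ] 0.10129580737602284
9 [0.5481 0.1895 0.0946] 0.09644579115998231
9 [0.5438 0.2791 0.0941] 0.10278429141367562
10 [0.5138 0.1912 0.0942] 0.09993570864115564
8 [0.5098 0.2737 0.0959] 0.10109879679660638
9 [0.4854 0.2697 0.0943] 0.1004206593300685
10 [0.4882 0.1934 0.0948] 0.09982414994503741
9 [0.4539 0.1951 0.0956] 0.10169646628891438
9 [0.4496 0.2656 0.0954] 0.10109764609307881
10 [0.4284 0.1969 0.0958] 0.09975647166278301
8 [0.4251 0.262  0.094 ] 0.09903625498779611
```

View pics/w2.png

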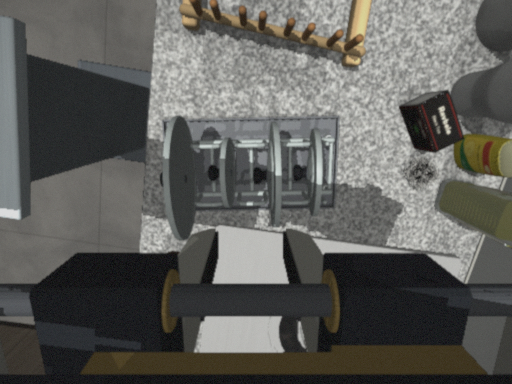

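Unobstructed wrist view, front to back: the largest lid (column 180), the smallest (228), the second largest (277) and the second smallest (317). The knobs (dark, left side) face the front. Next I'll fit planes and circles to the lids from depth.

```bash
cat > fit.py <<'E'
from h import *
def lid(P,uv,r,dims=None):
    u0,u1,v0,v1=uv; Q=P[v0:v1,u0:u1].reshape(-1,3); Q=Q[np.isfinite(Q).all(1)&(Q[:,2]>.075)]
    # RANSAC for the seen face (near vertical plane)
    g=np.random.default_rng(0); best=None
    for _ in range(600):
        a=Q[g.choice(len(Q),3,False)]; n=np.cross(a[1]-a[0],a[2]-a[0]); L=np.linalg.norm(n)
        if L<3e-4: continue
        n/=L
        if abs(n[0])<.9: continue
        k=abs((Q-a[0])@n)<.0012
        if best is None or k.sum()>best.sum(): best=k
    F=Q[best]; c=F.mean(0); n=np.linalg.svd(F-c)[2][2]; n*=np.sign(n[0])
    e=np.cross(n,[0,0,1]); e/=np.linalg.norm(e); f=np.cross(e,n); f*=np.sign(f[2])
    d=(Q-c)@n; near=Q[abs(d)<.0085]
    X=np.c_[(near-c)@e,(near-c)@f]
    # rim radius fit with known r: outer boundary points per angular bin
    o=np.array([0,-r*.5])
    for _ in range(15):
        rel=X-o; th=np.arctan2(rel[:,1],rel[:,0]); rr=np.linalg.norm(rel,axis=1)
        idx=[]
        for t in np.radians(np.arange(0,180,6)):
            k=np.where(abs(th-t)<.06)[0]
            if len(k)>3: idx.append(k[np.argsort(rr[k])[-2]])
        B=X[idx]; w=B-o; L=np.linalg.norm(w,axis=1)
        st=np.linalg.lstsq(w/L[:,None],L-r,rcond=None)[0]; o=o+st
    res=np.linalg.norm(B-o,axis=1)-r
    ctr=c+o[0]*e+o[1]*f
    print("n",n,"yaw",np.degrees(np.arctan2(n[1],n[0])).round(1),"lean",np.degrees(np.arcsin(n[2])).round(1),"face centre",ctr,"top",ctr+r*f,"rms",res.std().round(4),len(F), "d hist",np.percentile(d[abs(d)<.012],[2,98]), "camside", np.sign((np.array([.5,.08,.5])-c)@n))
    return ctr,n,f
E
python3 - <<'E'
from fit import *
P=np.load("w2.npy")
print(np.array(robot.get_calibration("wrist")["T"])[:3,3])
for nm,uv,r in(("16",(160,202,105,245),.08),("10",(216,240,125,220),.05),("14",(264,288,110,230),.07),("12",(304,326,115,220),.06)):
    print(nm); lid(P,uv,r)
E
```

```text
[0.5167 0.0757 0.5059]
16
n [ 0.984   0.178  -0.0004] yaw 10.3 lean -0.0 face centre [ 0.4446 -0.015   0.1114] top [ 0.4446 -0.015   0.1914] rms 0.0007 2426 d hist [-0.0055  0.0012] camside 1.0
10
n [0.9803 0.1778 0.0862] yaw 10.3 lean 4.9 face centre [ 0.5007 -0.0044  0.0737] top [ 0.4965 -0.0051  0.1235] rms 0.0018 401 d hist [-0.0105  0.0101] camside 1.0
14
n [ 0.9835  0.1352 -0.1202] yaw 7.8 lean -6.9 face centre [0.5497 0.0069 0.0998] top [0.558  0.0081 0.1693] rms 0.0061 554 d hist [-0.0023  0.0083] camside -1.0
12
n [ 0.9849  0.1612 -0.0629] yaw 9.3 lean -3.6 face centre [0.6046 0.0166 0.087 ] top [0.6084 0.0172 0.1468] rms 0.005 449 d hist [-0.0038  0.0077] camside -1.0
```

```bash
cat > go.py <<'E'
from h import *
def rel(tgt,yaw,lean=0):
    """tgt TCP, yaw/lean (deg) of wanted tool y axis; shift units given in the frame after the turn"""
    s=robot.sense(); M=R.from_quat(s["tool_rot"]); a,b=np.radians([yaw,lean])
    y=np.array([np.cos(a)*np.cos(b),np.sin(a)*np.cos(b),np.sin(b)]); x=np.cross(y,[0,0,-1.]); x/=np.linalg.norm(x)
    W=np.c_[x,y,np.cross(x,y)]
    rv=(M.inv()*R.from_matrix(W)).as_rotvec()
    print("turn units",rv/np.radians(120),"deg",np.degrees(rv),"shift",W.T@(np.array(tgt)-s["tool_pos"])/.02,"tcp",s["tool_pos"],"F",s["wrist_force"],"gap",s["finger_gap"])
E
python3 -c "
from go import *
rel([.4406,-.0157,.20],10.0)"
```

```text
turn units [-0.     -0.0001 -0.008 ] deg [-0.0054 -0.0147 -0.9646] shift [-0.2754 -4.4905  7.3331] tcp [0.5281 0.0053 0.3467] F [-0.6937  0.5231  0.0662] gap 0.03718049365486472
```

```bash
python3 -m handwheel '[[[-0.06,-0.9,0.5],[0,0,-0.008],-0.2],[[-0.06,-0.9,0.5],[0,0,0],-0.2],[[-0.06,-0.9,0.5],[0,0,0],-0.2],[[-0.06,-0.9,0.5],[0,0,0],-0.2],[[-0.04,-0.9,0.5],[0,0,0],-0.2],[[0,0,1],[0,0,0],-0.2],[[0,0,1],[0,0,0],-0.2],[[0,0,0.6],[0,0,0],-0.2]]' | head -3
python3 -m handwheel '[[[0,0,0.6],[0,0,0],-0.2],[[0,0,0.6],[0,0,0],-0.2],[[0,0,0.6],[0,0,0],-0.2],[[0,0,0.6],[0,0,0],-0.2],[[0,0,0.4],[0,0,0],-0.2],[[0,0,0.4],[0,0,0],-0.2],[[0,0,0.1],[0,0,0],-0.2],[[0,0,0],[0,0,0],-0.2]]'
python3 - <<'E'
from go import *
rel([.4406,-.0157,.177],10.0)
i,d,P,c=cloud("wrist"); cv2.imwrite("pics/w3.png",i)
E
```

```text
time: 5.95
tool_pos: [0.4399, -0.0148, 0.2433]
tool_rot: [0.642, 0.767, -0.0, -0.0]
time: 6.75
tool_pos: [0.4407, -0.0154, 0.1784]
tool_rot: [0.642, 0.767, -0.0, -0.0]
wrist_force: [-0.6, 0.4, 0.1]
finger_gap: 0.0373
grasp_force: 0.0
turn units [-0.0002 -0.0001  0.0008] deg [-0.0229 -0.0073  0.1007] shift [-0.0118 -0.0094  0.0716] tcp [ 0.4407 -0.0154  0.1784] F [-0.5644  0.4136  0.07  ] gap 0.0372596963839922
```

View pics/w3.png

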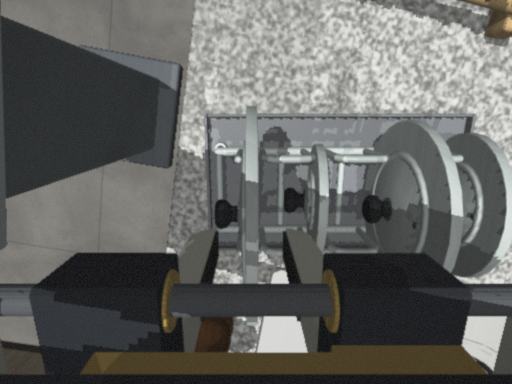

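The lid edge (column 250) sits midway between the fingers (215 and 290). Closing, then lifting.

```bash
python3 -m handwheel '[[[0,0,0],[0,0,0],-1],[[0,0,0],[0,0,0],-1],[[0,0,0],[0,0,0],-1],[[0,0,0],[0,0,0],-1],[[0,0,0],[0,0,0],-1],[[0,0,0],[0,0,0],-1],[[0,0,0],[0,0,0],-1]]' 35
python3 -m handwheel '[[[0,0,-0.5],[0,0,0],-1],[[0,0,-0.7],[0,0,0],-1],[[0,0,-0.7],[0,0,0],-1],[[0,0,-0.7],[0,0,0],-1],[[0,0,-0.7],[0,0,0],-1],[[0,0,-0.7],[0,0,0],-1],[[0,0,-0.5],[0,0,0],-1],[[0,0,0],[0,0,0],-1]]'
python3 -c "
from go import *
rel([.6175,.2386,.263],2.7)"
```

```text
time: 7.5
tool_pos: [0.441, -0.0154, 0.1788]
tool_rot: [0.642, 0.767, 0.0, 0.0]
wrist_force: [-0.4, 0.9, 0.2]
finger_gap: 0.0068
grasp_force: 35.0
time: 8.3
tool_pos: [0.4417, -0.0156, 0.2707]
tool_rot: [0.642, 0.767, 0.001, 0.001]
wrist_force: [0.5, -0.2, -2.1]
finger_gap: 0.0071
grasp_force: 35.0
turn units [0.0013 0.0004 0.0617] deg [0.1591 0.0432 7.4007] shift [12.2807  9.38    0.384 ] tcp [ 0.4417 -0.0156  0.2707] F [ 0.5312 -0.1751 -2.0613] gap 0.007120437090636591
```

```bash
python3 -m handwheel '[[[0,0,0],[0,0,0.02],-1],[[0.3,0,0],[0,0,0.0217],-1],[[0.7,0,0],[0,0,0.02],-1],[[1,0,0],[0,0,0],-1],[[1,0,0],[0,0,0],-1],[[1,0,0],[0,0,0],-1],[[1,0,0],[0,0,0],-1],[[1,0,0],[0,0,0],-1]]' | head -3
python3 -m handwheel '[[[1,0.2,0],[0,0,0],-1],[[1,0.5,0],[0,0,0],-1],[[1,1,0],[0,0,0],-1],[[1,1,0],[0,0,0],-1],[[1,1,0],[0,0,0],-1],[[0.8,1,0],[0,0,0],-1],[[0.4,1,0],[0,0,0],-1],[[0,1,0],[0,0,0],-1]]' | head -3
python3 -m handwheel '[[[0,1,0],[0,0,0],-1],[[0,0.9,0],[0,0,0],-1],[[0,0.6,0],[0,0,0],-1],[[0,0.2,0],[0,0,0],-1],[[0,0,0],[0,0,0],-1],[[0,0,0],[0,0,0],-1]]'
python3 - <<'E'
from go import *
rel([.6175,.2386,.263],2.7)
i,d,P,c=cloud("wrist"); cv2.imwrite("pics/w4.png",i); np.save("w4.npy",P)
E
```

```text
time: 9.1
tool_pos: [0.4336, 0.1051, 0.2678]
tool_rot: [0.69, 0.724, -0.001, -0.0]
time: 9.9
tool_pos: [0.5622, 0.2358, 0.2672]
tool_rot: [0.69, 0.724, -0.001, -0.001]
time: 10.5
tool_pos: [0.6155, 0.2371, 0.2682]
tool_rot: [0.69, 0.724, -0.0, -0.0]
wrist_force: [0.1, 0.8, -1.7]
finger_gap: 0.0066
grasp_force: 35.0
turn units [-0.0005  0.0001  0.    ] deg [-0.0594  0.0085  0.0039] shift [0.0712 0.1052 0.2583] tcp [0.6155 0.2371 0.2682] F [ 0.0574  0.821  -1.676 ] gap 0.006623419540651966
```

View pics/w4.png

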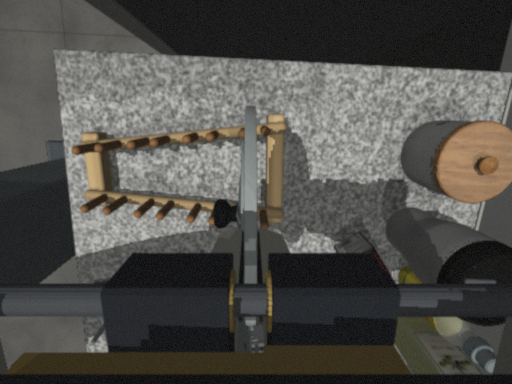

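```bash
python3 -m handwheel '[[[0.07,0.1,0.3],[0,0,0],-1],[[0,0,0.6],[0,0,0],-1],[[0,0,0.6],[0,0,0],-1],[[0,0,0.6],[0,0,0],-1],[[0,0,0.6],[0,0,0],-1],[[0,0,0.6],[0,0,0],-1],[[0,0,0.5],[0,0,0],-1],[[0,0,0.3],[0,0,0],-1]]'
python3 -m handwheel '[[[0,0,0.2],[0,0,0],-1],[[0,0,0.15],[0,0,0],-1],[[0,0,0],[0,0,0],-1]]'
```

```text
time: 11.35
tool_pos: [0.618, 0.2385, 0.1854]
tool_rot: [0.69, 0.724, -0.0, -0.0]
wrist_force: [2.0, 0.5, -1.7]
finger_gap: 0.0068
grasp_force: 35.0
time: 11.65
tool_pos: [0.6182, 0.2385, 0.1796]
tool_rot: [0.69, 0.724, 0.0, 0.0]
wrist_force: [2.3, -0.1, -3.8]
finger_gap: 0.0066
grasp_force: 35.0
```

```bash
python3 -m handwheel '[[[0,0.05,0.1],[0,0,0],-1],[[0,0.05,0.1],[0,0,0],-1],[[0,0,0.1],[0,0,0],-1],[[0,0,0],[0,0,0],-1]]'
python3 -m handwheel '[[[0,0,0.1],[0,0,0],-1],[[0,0,0.1],[0,0,0],-1],[[0,0,0],[0,0,0],-1]]'
```

```text
time: 12.05
tool_pos: [0.6206, 0.2394, 0.1756]
tool_rot: [0.69, 0.724, 0.001, 0.0]
wrist_force: [-1.8, 2.0, 6.3]
finger_gap: 0.0063
grasp_force: 35.0
time: 12.35
tool_pos: [0.6219, 0.2409, 0.1747]
tool_rot: [0.69, 0.724, 0.004, 0.001]
wrist_force: [-2.0, 5.3, 17.6]
finger_gap: 0.007
grasp_force: 35.1
```

Contact with the rails at TCP z ≈ 0.175. I'll release, rise and go back to look at the remaining lids.

```bash
python3 -m handwheel '[[[0,0,-0.1],[0,0,0],-0.6],[[0,0,-0.05],[0,0,0],-0.4],[[0,0,0],[0,0,0],-0.3],[[0,0,-0.5],[0,0,0],-0.3],[[0,0,-1],[0,0,0],-0.3],[[0,0,-1],[0,0,0],-0.3],[[0,0,-1],[0,0,0],-0.3],[[0,0,-1],[0,0,0],-0.3]]' | head -4
python3 -m handwheel '[[[-1,-0.2,-1],[0,0,-0.02],-0.3],[[-1,-0.2,-1],[0,0,-0.02],-0.3],[[-1,-0.2,-1],[0,0,-0.01],-0.3],[[-1,-0.2,0],[0,0,0],-0.3],[[-1,-0.2,0],[0,0,0],-0.3],[[-1,-0.2,0],[0,0,0],-0.3],[[-1,-0.2,0],[0,0,0],-0.3],[[-1,-0.2,0],[0,0,0],-0.3]]' | head -3
python3 -m handwheel '[[[-1,-0.2,0],[0,0,0],-0.3],[[-1,-0.2,0],[0,0,0],-0.3],[[-1,-0.2,0],[0,0,0],-0.3],[[-0.8,0,0],[0,0,0],-0.3],[[0,0,0],[0,0,0],-0.3],[[0,0,0],[0,0,0],-0.3]]'
python3 - <<'E'
from go import *
i,d,P,c=cloud("wrist"); cv2.imwrite("pics/w5.png",i); np.save("w5.npy",P)
E
```

```text
time: 13.15
tool_pos: [0.6199, 0.2385, 0.2638]
tool_rot: [0.69, 0.724, -0.0, -0.0]
wrist_force: [0.4, -0.2, 0.5]
time: 13.95
tool_pos: [0.6085, 0.0751, 0.3231]
tool_rot: [0.651, 0.759, -0.0, 0.0]
time: 14.55
tool_pos: [0.6084, -0.0008, 0.3227]
tool_rot: [0.652, 0.758, 0.0, -0.0]
wrist_force: [0.0, 0.8, 0.1]
finger_gap: 0.0323
grasp_force: 0.0
```

View pics/w5.png

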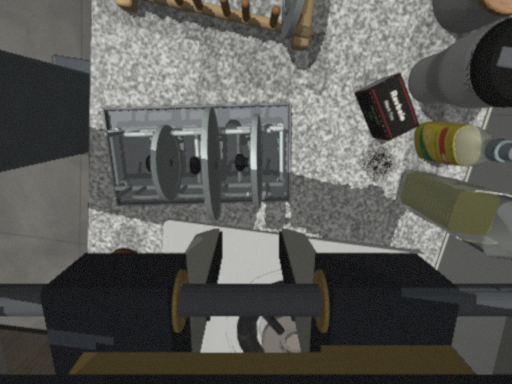

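The 160 mm lid stands in its slot (column 290, top edge). The remaining lids are the 100 at column 165, the 140 at 210 and the 120 at 255.

```bash
python3 - <<'E'
from fit import *
P=np.load("w5.npy")
for nm,uv,r in(("14",(196,224,100,228),.07),("10",(150,184,115,210),.05),("12",(246,264,105,215),.06)):
    print(nm); c,n,f=lid(P,uv,r)
    u0,u1,v0,v1=uv; Q=P[v0:v1,u0:u1].reshape(-1,3); Q=Q[np.isfinite(Q).all(1)]; zt=Q[:,2].max(); T=Q[Q[:,2]>zt-.008]
    s=(T-c)@n; print("top strip zmax",zt,"mean",T.mean(0),"normal extent",np.percentile(s,[1,99]))
E
```

```text
14
n [0.984  0.178  0.0008] yaw 10.3 lean 0.0 face centre [0.5626 0.0069 0.0997] top [0.5625 0.0069 0.1697] rms 0.0019 1120 d hist [-0.0057  0.0051] camside -1.0
top strip zmax 0.1706552969107888 mean [0.5601 0.0066 0.1667] normal extent [-0.006   0.0009]
10
n [0.9811 0.1765 0.0787] yaw 10.2 lean 4.5 face centre [ 0.5007 -0.0053  0.074 ] top [ 0.4968 -0.006   0.1238] rms 0.0006 914 d hist [-0.0063  0.0012] camside 1.0
top strip zmax 0.1245537281744139 mean [ 0.495  -0.0062  0.1204] normal extent [-0.0064  0.0011]
12
n [0.9796 0.1779 0.0933] yaw 10.3 lean 5.4 face centre [0.6177 0.0161 0.0876] top [0.6121 0.0151 0.1473] rms 0.001 446 d hist [-0.0108  0.001 ] camside -1.0
top strip zmax 0.1476940976518154 mean [0.6102 0.0147 0.1441] normal extent [-0.0057  0.001 ]
```

```bash
python3 -c "
from go import *
rel([.5595,.0065,.156],10.3)"
```

```text
turn units [-0.     -0.0002 -0.0133] deg [-0.001  -0.0277 -1.5931] shift [ 0.7735 -2.3455  8.3337] tcp [ 0.6084 -0.0003  0.3227] F [ 0.2274  0.1004 -0.1398] gap 0.03218419102909636
```

```bash
python3 -m handwheel '[[[0.2,-0.6,0.6],[0,0,-0.0133],-0.3],[[0.2,-0.6,0.8],[0,0,0],-0.3],[[0.2,-0.6,0.9],[0,0,0],-0.3],[[0.17,-0.55,0.9],[0,0,0],-0.3],[[0,0,0.9],[0,0,0],-0.3],[[0,0,0.9],[0,0,0],-0.3],[[0,0,0.8],[0,0,0],-0.3],[[0,0,0.8],[0,0,0],-0.3]]' | head -3
python3 -m handwheel '[[[0,0,0.6],[0,0,0],-0.3],[[0,0,0.5],[0,0,0],-0.3],[[0,0,0.4],[0,0,0],-0.3],[[0,0,0.2],[0,0,0],-0.3],[[0,0,0],[0,0,0],-0.3],[[0,0,0],[0,0,0],-0.3]]'
python3 -c "
from go import *
rel([.5595,.0065,.156],10.3)"
python3 -m handwheel '[[[0,0,0],[0,0,0],-1],[[0,0,0],[0,0,0],-1],[[0,0,0],[0,0,0],-1],[[0,0,0],[0,0,0],-1],[[0,0,0],[0,0,0],-1],[[0,0,0],[0,0,0],-1]]' 35
python3 -m handwheel '[[[0,0,-0.5],[0,0,0],-1],[[0,0,-0.7],[0,0,0],-1],[[0,0,-0.7],[0,0,0],-1],[[0,0,-0.7],[0,0,0],-1],[[0,0,-0.7],[0,0,0],-1],[[0,0,-0.7],[0,0,0],-1],[[0,0,-0.5],[0,0,0],-1],[[0,0,0],[0,0,0],-1]]'
python3 -c "
from go import *
rel([.5586,.2358,.24],2.7)"
```

```text
time: 15.4
tool_pos: [0.5595, 0.0069, 0.1898]
tool_rot: [0.64, 0.768, 0.0, 0.0]
time: 16.0
tool_pos: [0.5597, 0.0061, 0.1572]
tool_rot: [0.641, 0.768, 0.0, 0.0]
wrist_force: [-0.2, 0.6, 0.3]
finger_gap: 0.0326
grasp_force: 0.0
turn units [ 0.0003  0.0001 -0.0001] deg [ 0.0412  0.011  -0.0105] shift [ 0.0234 -0.0082  0.0579] tcp [0.5597 0.0061 0.1572] F [-0.1924  0.5579  0.3014] gap 0.03259027750277744
time: 16.6
tool_pos: [0.5596, 0.0061, 0.1568]
tool_rot: [0.641, 0.768, 0.0, 0.0]
wrist_force: [0.7, -0.3, 0.6]
finger_gap: 0.0071
grasp_force: 35.0
time: 17.4
tool_pos: [0.5604, 0.0061, 0.249]
tool_rot: [0.641, 0.768, 0.001, 0.001]
wrist_force: [0.1, 0.9, -2.0]
finger_gap: 0.0065
grasp_force: 35.0
turn units [0.0016 0.0003 0.0633] deg [0.1863 0.037  7.5971] shift [11.4779  0.4513  0.4488] tcp [0.5604 0.0061 0.249 ] F [ 0.0534  0.935  -2.0237] gap 0.006527207131232803
```

```bash
python3 -m handwheel '[[[0,0,0],[0,0,0.02],-1],[[0.3,0,0],[0,0,0.0233],-1],[[0.7,0,0],[0,0,0.02],-1],[[1,0.05,0],[0,0,0],-1],[[1,0.05,0],[0,0,0],-1],[[1,0.05,0],[0,0,0],-1],[[1,0.05,0],[0,0,0],-1],[[1,0.05,0],[0,0,0],-1]]' | head -3
python3 -m handwheel '[[[1,0.05,0],[0,0,0],-1],[[1,0.05,0],[0,0,0],-1],[[1,0.05,0],[0,0,0],-1],[[1,0.05,0],[0,0,0],-1],[[0.9,0,0],[0,0,0],-1],[[0.4,0,0],[0,0,0],-1],[[0,0,0],[0,0,0],-1],[[0,0,0],[0,0,0],-1]]' | head -3
python3 -c "
from go import *
rel([.559,.2358,.168],2.7)"
```

```text
time: 18.2
tool_pos: [0.5571, 0.1269, 0.2457]
tool_rot: [0.69, 0.724, -0.001, -0.0]
time: 19.0
tool_pos: [0.5566, 0.2318, 0.2464]
tool_rot: [0.69, 0.724, -0.0, 0.0]
turn units [-0.0002  0.0003  0.    ] deg [-0.018   0.0328  0.0059] shift [0.1958 0.129  3.9207] tcp [0.5566 0.2318 0.2464] F [-0.7869 -0.8669 -2.1158] gap 0.0070641287061023635
```

```bash
python3 -m handwheel '[[[0.1,0.13,0.2],[0,0,0],-1],[[0.1,0,0.6],[0,0,0],-1],[[0,0,0.6],[0,0,0],-1],[[0,0,0.6],[0,0,0],-1],[[0,0,0.6],[0,0,0],-1],[[0,0,0.6],[0,0,0],-1],[[0,0,0.5],[0,0,0],-1],[[0,0,0.2],[0,0,0],-1]]'
python3 -m handwheel '[[[0,0,0.2],[0,0,0],-1],[[0,0,0.15],[0,0,0],-1],[[0,0,0.1],[0,0,0],-1],[[0,0,0],[0,0,0],-1]]'
```

```text
time: 19.8
tool_pos: [0.5586, 0.2361, 0.167]
tool_rot: [0.69, 0.724, -0.001, -0.0]
wrist_force: [0.7, -0.5, -2.1]
finger_gap: 0.0068
grasp_force: 35.0
time: 20.2
tool_pos: [0.559, 0.2364, 0.1596]
tool_rot: [0.69, 0.724, 0.0, -0.0]
wrist_force: [0.1, -0.3, -2.2]
finger_gap: 0.0066
grasp_force: 35.0
```

```bash
python3 -m handwheel '[[[0,0,0.1],[0,0,0],-1],[[0,0,0.1],[0,0,0],-1],[[0,0,0.05],[0,0,0],-1],[[0,0,0],[0,0,0],-1]]'
```

```text
time: 20.6
tool_pos: [0.5601, 0.2372, 0.1571]
tool_rot: [0.69, 0.724, 0.002, 0.001]
wrist_force: [-2.1, 1.4, 8.4]
finger_gap: 0.0065
grasp_force: 35.0
```

```bash
python3 -m handwheel '[[[0,0,-0.1],[0,0,0],-0.6],[[0,0,-0.05],[0,0,0],-0.4],[[0,0,0],[0,0,0],-0.3],[[0,0,-0.5],[0,0,0],-0.3],[[0,0,-1],[0,0,0],-0.3],[[0,0,-1],[0,0,0],-0.3],[[0,0,-1],[0,0,0],-0.3],[[0,0,-1],[0,0,0],-0.3]]' | head -4
python3 -m handwheel '[[[-1,0.3,-0.5],[0,0,-0.02],-0.3],[[-1,0.3,0],[0,0,-0.02],-0.3],[[-1,0.3,0],[0,0,-0.0233],-0.3],[[-1,0.3,0],[0,0,0],-0.3],[[-1,0.3,0],[0,0,0],-0.3],[[-1,0.3,0],[0,0,0],-0.3],[[-1,0.3,0],[0,0,0],-0.3],[[-1,0.3,0],[0,0,0],-0.3]]' | head -3
python3 -m handwheel '[[[-1,0.2,0],[0,0,0],-0.3],[[-1,0,0],[0,0,0],-0.3],[[-0.7,0,0],[0,0,0],-0.3],[[0,0,0],[0,0,0],-0.3],[[0,0,0],[0,0,0],-0.3]]'
python3 - <<'E'
from go import *
rel([.6104,.0147,.133],10.3,5.4)
i,d,P,c=cloud("wrist"); cv2.imwrite("pics/w6.png",i); np.save("w6.npy",P)
i,d,P,c=cloud("top"); cv2.imwrite("pics/t6.png",i); np.save("t6.npy",P)
E
```

```text
time: 21.4
tool_pos: [0.5591, 0.2363, 0.2491]
tool_rot: [0.69, 0.724, 0.0, 0.0]
wrist_force: [0.7, 0.1, -0.2]
time: 22.2
tool_pos: [0.63, 0.0843, 0.2583]
tool_rot: [0.641, 0.768, 0.0, 0.0]
time: 22.7
tool_pos: [0.6432, 0.033, 0.2579]
tool_rot: [0.641, 0.768, 0.0, -0.0]
wrist_force: [0.3, 0.0, -0.6]
finger_gap: 0.0326
grasp_force: 0.0
turn units [-0.0449 -0.0002 -0.0003] deg [-5.3923 -0.023  -0.0313] shift [-0.609 -2.357  6.048] tcp [0.6432 0.033  0.2579] F [ 0.2815  0.0423 -0.6407] gap 0.03258380985486813
```

View pics/w6.png

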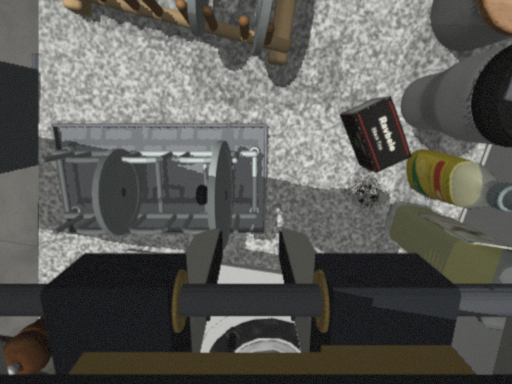

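The 140 and 160 lids stand in the wooden rack (columns 200 and 265, top). The 120 lid (column 220) and the 100 lid (column 120) remain. Refitting both from here.

```bash
python3 - <<'E'
from fit import *
from go import rel
P=np.load("w6.npy")
for nm,uv,r in(("12",(206,236,135,235),.06),("10",(90,142,140,240),.05)):
    print(nm); c,n,f=lid(P,uv,r); t=c+r*f-.003*n-.014*f; print("TCP",t)
    if nm=="12": rel(t,np.degrees(np.arctan2(n[1],n[0])),np.degrees(np.arcsin(n[2])))
E
```

```text
12
n [0.9813 0.1727 0.0856] yaw 10.0 lean 4.9 face centre [0.6164 0.0248 0.0813] top [0.6113 0.0239 0.141 ] rms 0.0059 1084 d hist [-0.0057  0.0018] camside -1.0
TCP [0.6096 0.0236 0.1268]
turn units [-0.0409 -0.0003  0.003 ] deg [-4.9036 -0.036   0.3569] shift [-0.2085 -2.2932  6.3754] tcp [0.6431 0.0337 0.2578] F [-0.051  -0.1755 -0.2504] gap 0.03249535832841941
10
n [0.981  0.1773 0.0784] yaw 10.2 lean 4.5 face centre [ 0.5006 -0.0052  0.0738] top [ 0.4968 -0.0059  0.1236] rms 0.0006 1716 d hist [-0.0061  0.0014] camside 1.0
TCP [ 0.4949 -0.0063  0.1094]
```

```bash
python3 -m handwheel '[[[0,0,0],[-0.021,0,0],-0.3],[[0,-0.3,0],[-0.022,0,0],-0.3],[[-0.2,-0.7,0.3],[0,0,0],-0.3],[[-0.2,-0.7,0.7],[0,0,0],-0.3],[[-0.21,-0.65,0.9],[0,0,0],-0.3],[[0,0,0.9],[0,0,0],-0.3],[[0,0,0.8],[0,0,0],-0.3],[[0,0,0.6],[0,0,0],-0.3]]' | head -3
python3 -m handwheel '[[[0,0,0.5],[0,0,0],-0.3],[[0,0,0.5],[0,0,0],-0.3],[[0,0,0.4],[0,0,0],-0.3],[[0,0,0.4],[0,0,0],-0.3],[[0,0,0],[0,0,0],-0.3],[[0,0,0],[0,0,0],-0.3]]'
python3 -c "
from go import *
rel([.6104,.0147,.133],10.3,5.2)"
```

```text
time: 23.6
tool_pos: [0.6065, 0.0146, 0.1688]
tool_rot: [0.64, 0.767, 0.034, 0.028]
time: 24.2
tool_pos: [0.61, 0.0143, 0.1342]
tool_rot: [0.64, 0.767, 0.035, 0.029]
wrist_force: [-0.6, -0.5, -0.2]
finger_gap: 0.0326
grasp_force: 0.0
turn units [-0.0004 -0.     -0.0001] deg [-0.045  -0.0009 -0.0077] shift [0.0172 0.0162 0.0632] tcp [0.61   0.0143 0.1342] F [-0.5791 -0.5298 -0.18  ] gap 0.032630520453217515
```

```bash
python3 -m handwheel '[[[0,0,0],[0,0,0],-1],[[0,0,0],[0,0,0],-1],[[0,0,0],[0,0,0],-1],[[0,0,0],[0,0,0],-1],[[0,0,0],[0,0,0],-1],[[0,0,0],[0,0,0],-1]]' 35
python3 -m handwheel '[[[0,0,-0.5],[0,0,0],-1],[[0,0,-0.8],[0,0,0],-1],[[0,0,-0.9],[0,0,0],-1],[[0,0,-0.9],[0,0,0],-1],[[0,0,-0.9],[0,0,0],-1],[[0,0,-0.9],[0.021,0,0],-1],[[0,0,-0.8],[0.022,0,0],-1],[[0,0,0],[0,0,0],-1]]'
python3 -c "
from go import *
rel([.4997,.2331,.25],2.7)"
```

```text
time: 24.8
tool_pos: [0.6102, 0.0143, 0.1345]
tool_rot: [0.64, 0.767, 0.035, 0.029]
wrist_force: [0.2, -0.3, 2.3]
finger_gap: 0.0063
grasp_force: 35.0
time: 25.6
tool_pos: [0.602, 0.0126, 0.2505]
tool_rot: [0.641, 0.768, 0.001, 0.001]
wrist_force: [0.3, 0.6, -2.1]
finger_gap: 0.0067
grasp_force: 35.0
turn units [0.0013 0.0003 0.0634] deg [0.16   0.0412 7.6077] shift [11.2516 -4.5894  0.0242] tcp [0.602  0.0126 0.2505] F [ 0.2536  0.571  -2.1127] gap 0.00673572654944276
```

```bash
python3 -m handwheel '[[[0,-0.3,0],[0,0,0.02],-1],[[0,-0.8,0],[0,0,0.0234],-1],[[0.3,-1,0],[0,0,0.02],-1],[[0.5,-1,0],[0,0,0],-1],[[0.8,-1,0],[0,0,0],-1],[[1,-0.4,0],[0,0,0],-1],[[1,0,0],[0,0,0],-1],[[1,0,0],[0,0,0],-1]]' | head -3
python3 -m handwheel '[[[1,0,0],[0,0,0],-1],[[1,0,0],[0,0,0],-1],[[1,0,0],[0,0,0],-1],[[1,0,0],[0,0,0],-1],[[1,0,0],[0,0,0],-1],[[1,0,0],[0,0,0],-1],[[0.4,0,0],[0,0,0],-1],[[0,0,0],[0,0,0],-1]]' | head -3
python3 -c "
from go import *
rel([.4997,.2331,.15],2.7)"
```

```text
time: 26.4
tool_pos: [0.5055, 0.0978, 0.2466]
tool_rot: [0.69, 0.723, 0.0, -0.0]
time: 27.2
tool_pos: [0.4998, 0.2256, 0.2468]
tool_rot: [0.69, 0.724, -0.0, -0.0]
turn units [-0.0004  0.      0.0006] deg [-0.0477  0.0052  0.0747] shift [0.3746 0.013  4.8391] tcp [0.4998 0.2256 0.2468] F [-0.3007  0.8693 -1.0228] gap 0.006684491625326642
```

```bash
python3 -m handwheel '[[[0.2,0,0.4],[0,0,0],-1],[[0.17,0,0.8],[0,0,0],-1],[[0,0,0.8],[0,0,0],-1],[[0,0,0.8],[0,0,0],-1],[[0,0,0.7],[0,0,0],-1],[[0,0,0.6],[0,0,0],-1],[[0,0,0.5],[0,0,0],-1],[[0,0,0.2],[0,0,0],-1]]'
python3 -m handwheel '[[[0,0,0.2],[0,0,0],-1],[[0,0,0.1],[0,0,0],-1],[[0,0,0.1],[0,0,0],-1],[[0,0,0],[0,0,0],-1]]'
```

```text
time: 28.0
tool_pos: [0.4995, 0.2322, 0.1503]
tool_rot: [0.69, 0.723, -0.001, -0.0]
wrist_force: [0.8, 0.2, -0.8]
finger_gap: 0.0068
grasp_force: 35.0
time: 28.4
tool_pos: [0.5002, 0.2325, 0.1439]
tool_rot: [0.69, 0.724, 0.0, 0.0]
wrist_force: [0.4, 0.0, -1.4]
finger_gap: 0.0069
grasp_force: 35.0
```

```bash
python3 -m handwheel '[[[0,0,0.1],[0,0,0],-1],[[0,0,0.1],[0,0,0],-1],[[0,0,0.05],[0,0,0],-1],[[0,0,0],[0,0,0],-1]]'
python3 -m handwheel '[[[0,0,0.05],[0,0,0],-1],[[0,0,0.05],[0,0,0],-1],[[0,0,0],[0,0,0],-1]]'
```

```text
time: 28.8
tool_pos: [0.5006, 0.2328, 0.1398]
tool_rot: [0.69, 0.724, 0.001, 0.0]
wrist_force: [-0.7, 0.1, 4.3]
finger_gap: 0.0066
grasp_force: 35.0
time: 29.1
tool_pos: [0.5013, 0.2334, 0.1393]
tool_rot: [0.69, 0.724, 0.002, 0.001]
wrist_force: [-2.8, 1.6, 12.5]
finger_gap: 0.0067
grasp_force: 35.1
```

```bash
python3 -m handwheel '[[[0,0,-0.1],[0,0,0],-0.6],[[0,0,-0.05],[0,0,0],-0.4],[[0,0,0],[0,0,0],-0.3],[[0,0,-0.5],[0,0,0],-0.3],[[0,0,-1],[0,0,0],-0.3],[[0,0,-1],[0,0,0],-0.3],[[0,0,-1],[0,0,0],-0.3],[[0,0,-1],[0,0,0],-0.3]]' | head -4
python3 -m handwheel '[[[-1,0,0],[0,0,-0.02],-0.3],[[-1,0,0],[0,0,-0.02],-0.3],[[-1,0.1,0],[0,0,-0.0233],-0.3],[[-1,0.15,0],[0,0,0],-0.3],[[-1,0.15,0],[0,0,0],-0.3],[[-1,0.15,0],[0,0,0],-0.3],[[-1,0.15,0],[-0.018,0,0],-0.3],[[-1,0.15,0],[-0.0195,0,0],-0.3]]' | head -3
python3 -m handwheel '[[[-1,0.1,0],[0,0,0],-0.3],[[-1,0.1,0],[0,0,0],-0.3],[[-1,0,0],[0,0,0],-0.3],[[-0.5,0,0],[0,0,0],-0.3],[[0,0,0],[0,0,0],-0.3],[[0,0,0],[0,0,0],-0.3]]'
python3 - <<'E'
from go import *
rel([.4949,-.0063,.1094],10.2,4.5)
E
```

```text
time: 29.9
tool_pos: [0.5, 0.2324, 0.2311]
tool_rot: [0.69, 0.723, 0.0, 0.0]
wrist_force: [0.3, -0.3, 0.9]
time: 30.7
tool_pos: [0.5404, 0.0764, 0.2303]
tool_rot: [0.64, 0.767, 0.031, 0.026]
time: 31.3
tool_pos: [0.5563, 0.0095, 0.2303]
tool_rot: [0.641, 0.767, 0.03, 0.025]
wrist_force: [-0.9, -0.1, 0.7]
finger_gap: 0.0325
grasp_force: 0.0
turn units [-0.     -0.0002  0.0005] deg [-0.0014 -0.0298  0.063 ] shift [-0.2342 -3.6257  5.7793] tcp [0.5563 0.0095 0.2303] F [-0.9389 -0.1422  0.7293] gap 0.032472069278416005
```

```bash
python3 -m handwheel '[[[-0.1,-0.8,0],[0,0,0],-0.3],[[-0.1,-1,0.2],[0,0,0],-0.3],[[-0.03,-1,0.5],[0,0,0],-0.3],[[0,-0.83,0.7],[0,0,0],-0.3],[[0,0,0.9],[0,0,0],-0.3],[[0,0,0.8],[0,0,0],-0.3],[[0,0,0.6],[0,0,0],-0.3],[[0,0,0.5],[0,0,0],-0.3]]' | head -3
python3 -m handwheel '[[[0,0,0.5],[0,0,0],-0.3],[[0,0,0.4],[0,0,0],-0.3],[[0,0,0.4],[0,0,0],-0.3],[[0,0,0.3],[0,0,0],-0.3],[[0,0,0],[0,0,0],-0.3],[[0,0,0],[0,0,0],-0.3]]'
python3 -c "
from go import *
rel([.4949,-.0063,.1094],10.2,4.5)"
```

```text
time: 32.1
tool_pos: [0.4923, -0.0064, 0.14]
tool_rot: [0.64, 0.767, 0.03, 0.025]
time: 32.7
tool_pos: [0.495, -0.0068, 0.1089]
tool_rot: [0.64, 0.767, 0.03, 0.025]
wrist_force: [0.2, -0.4, -0.5]
finger_gap: 0.0326
grasp_force: 0.0
turn units [-0.     -0.0001  0.0006] deg [-0.0037 -0.0091  0.0755] shift [ 0.0237  0.0011 -0.0244] tcp [ 0.495  -0.0068  0.1089] F [ 0.1578 -0.3911 -0.5126] gap 0.03255713678263745
```

```bash
python3 -m handwheel '[[[0,0,0],[0,0,0],-1],[[0,0,0],[0,0,0],-1],[[0,0,0],[0,0,0],-1],[[0,0,0],[0,0,0],-1],[[0,0,0],[0,0,0],-1],[[0,0,0],[0,0,0],-1]]' 35
python3 -m handwheel '[[[0,0,-0.5],[0,0,0],-1],[[0,0,-0.8],[0,0,0],-1],[[0,0,-0.9],[0,0,0],-1],[[0,0,-0.9],[0,0,0],-1],[[0,0,-0.9],[0,0,0],-1],[[0,0,-0.9],[0.018,0,0],-1],[[0,0,-0.5],[0.0195,0,0],-1],[[0,0,0],[0,0,0],-1]]'
python3 -c "
from go import *
rel([.4402,.2305,.25],2.7)"
```

```text
time: 33.3
tool_pos: [0.4951, -0.0067, 0.109]
tool_rot: [0.64, 0.767, 0.03, 0.025]
wrist_force: [0.1, 0.0, 1.1]
finger_gap: 0.0068
grasp_force: 35.0
time: 34.1
tool_pos: [0.4882, -0.0082, 0.2185]
tool_rot: [0.641, 0.768, 0.0, 0.001]
wrist_force: [0.4, 0.1, -1.0]
finger_gap: 0.0063
grasp_force: 35.0
turn units [0.0009 0.0003 0.0633] deg [0.1074 0.0374 7.5961] shift [12.034  -1.8331 -1.5772] tcp [ 0.4882 -0.0082  0.2185] F [ 0.3759  0.105  -0.9652] gap 0.0062913105669482215
```

```bash
python3 -m handwheel '[[[0,-0.3,0],[0,0,0.02],-1],[[0.3,-0.5,0],[0,0,0.0233],-1],[[0.7,-0.6,0],[0,0,0.02],-1],[[1,-0.4,0],[0,0,0],-1],[[1,0,0],[0,0,0],-1],[[1,0,0],[0,0,0],-1],[[1,0,0],[0,0,0],-1],[[1,0,0],[0,0,0],-1]]' | head -3
python3 -m handwheel '[[[1,0,0],[0,0,0],-1],[[1,0,0],[0,0,0],-1],[[1,0,0],[0,0,0],-1],[[1,0,0],[0,0,0],-1],[[1,0,0],[0,0,0],-1],[[0.6,0,0],[0,0,0],-1],[[0.3,0,0],[0,0,0],-1],[[0,0,0],[0,0,0],-1]]' | head -3
python3 -c "
from go import *
rel([.4402,.2305,.132],2.7)"
```

```text
time: 34.9
tool_pos: [0.4437, 0.1085, 0.2155]
tool_rot: [0.69, 0.724, -0.0, -0.0]
time: 35.7
tool_pos: [0.4386, 0.2258, 0.2161]
tool_rot: [0.69, 0.724, -0.0, -0.0]
turn units [-0.0002  0.0001  0.0003] deg [-0.0284  0.0098  0.0368] shift [0.2315 0.0891 4.2039] tcp [0.4386 0.2258 0.2161] F [-0.3875 -0.2304 -1.3004] gap 0.0064042168985592755
```

```bash
python3 -m handwheel '[[[0.13,0.09,0.3],[0,0,0],-1],[[0.1,0,0.7],[0,0,0],-1],[[0,0,0.7],[0,0,0],-1],[[0,0,0.7],[0,0,0],-1],[[0,0,0.6],[0,0,0],-1],[[0,0,0.6],[0,0,0],-1],[[0,0,0.5],[0,0,0],-1],[[0,0,0.2],[0,0,0],-1]]'
python3 -m handwheel '[[[0,0,0.2],[0,0,0],-1],[[0,0,0.1],[0,0,0],-1],[[0,0,0.1],[0,0,0],-1],[[0,0,0],[0,0,0],-1]]'
python3 -m handwheel '[[[0,0,0.05],[0,0,0],-1],[[0,0,0.05],[0,0,0],-1],[[0,0,0],[0,0,0],-1]]'
```

```text
time: 36.5
tool_pos: [0.4399, 0.23, 0.129]
tool_rot: [0.69, 0.723, -0.001, -0.0]
wrist_force: [0.1, 0.7, -1.2]
finger_gap: 0.0069
grasp_force: 35.0
time: 36.9
tool_pos: [0.4407, 0.2303, 0.1227]
tool_rot: [0.69, 0.723, 0.0, 0.0]
wrist_force: [-0.2, 0.2, -1.1]
finger_gap: 0.007
grasp_force: 35.0
time: 37.2
tool_pos: [0.4405, 0.2303, 0.1205]
tool_rot: [0.69, 0.723, 0.0, 0.0]
wrist_force: [0.7, 0.3, -1.3]
finger_gap: 0.0068
grasp_force: 35.0
```

```bash
python3 -m handwheel '[[[0,0,0.08],[0,0,0],-1],[[0,0,0.08],[0,0,0],-1],[[0,0,0],[0,0,0],-1]]'
python3 -m handwheel '[[[0,0,0.05],[0,0,0],-1],[[0,0,0.05],[0,0,0],-1],[[0,0,0],[0,0,0],-1]]'
```

```text
time: 37.5
tool_pos: [0.4416, 0.2312, 0.1186]
tool_rot: [0.69, 0.724, 0.002, 0.0]
wrist_force: [0.7, 3.6, 2.8]
finger_gap: 0.0063
grasp_force: 35.0
time: 37.8
tool_pos: [0.4422, 0.2317, 0.1181]
tool_rot: [0.69, 0.724, 0.002, 0.0]
wrist_force: [-1.9, 2.8, 15.3]
finger_gap: 0.0069
grasp_force: 35.0
```

Seated. I'll release, rise, back off to the right and check.

```bash
python3 -m handwheel '[[[0,0,-0.1],[0,0,0],-0.6],[[0,0,-0.05],[0,0,0],-0.4],[[0,0,0],[0,0,0],-0.3],[[0,0,-0.5],[0,0,0],-0.3],[[0,0,-1],[0,0,0],-0.3],[[0,0,-1],[0,0,0],-0.3],[[0,0,-1],[0,0,0],-0.3],[[0,0,-1],[0,0,0],-0.3]]' | head -4
python3 -m handwheel '[[[-0.6,0.5,-1],[0,0,0],-0.3],[[-0.8,1,-1],[0,0,0],-0.3],[[-1,1,-1],[0,0,0],-0.3],[[-1,1,-1],[0,0,0],-0.3],[[-1,1,-1],[0,0,0],-0.3],[[-0.3,0.3,-0.5],[0,0,0],-0.3],[[0,0,0],[0,0,0],-0.3],[[0,0,0],[0,0,0],-0.3]]'
python3 - <<'E'
from go import *
i,d,P,c=cloud("wrist"); cv2.imwrite("pics/w7.png",i); np.save("w7.npy",P)
i,d,P,c=cloud("top"); cv2.imwrite("pics/t7.png",i); np.save("t7.npy",P)
E
```

```text
time: 38.6
tool_pos: [0.4404, 0.2302, 0.2096]
tool_rot: [0.69, 0.723, -0.0, 0.0]
wrist_force: [0.5, 0.7, -0.0]
time: 39.4
tool_pos: [0.5406, 0.141, 0.3181]
tool_rot: [0.69, 0.723, -0.0, -0.0]
wrist_force: [-0.1, 0.1, -0.5]
finger_gap: 0.0326
grasp_force: 0.0
```

View pics/w7.png

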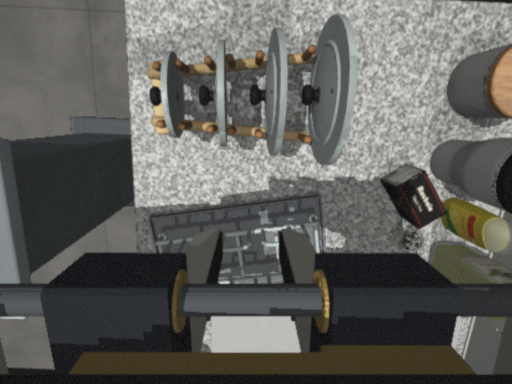

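All four lids stand in the rack in order (columns 170, 220, 277, 333). Measuring their seats.

```bash
python3 - <<'E'
from fit import *
P=np.load("w7.npy"); a=np.radians(2.6); ex=np.array([np.cos(a),np.sin(a)]); ey=np.array([-ex[1],ex[0]]); o=np.array([.5285,.2345])
for nm,uv,r,s in(("10",(158,188,40,140),.05,(-.09,.082)),("12",(212,230,35,150),.06,(-.03,.090)),("14",(262,290,22,160),.07,(.03,.098)),("16",(306,358,10,168),.08,(.09,.106))):
    c,n,f=lid(P,uv,r); m=c-.003*n; q=m[:2]-o; print(nm,"rack x err",q@ex-s[0],"y",q@ey,"z err",m[2]-s[1])
E
```

```text
n [ 0.9987  0.0467 -0.0219] yaw 2.7 lean -1.3 face centre [0.446  0.2321 0.0831] top [0.4471 0.2321 0.1331] rms 0.001 854 d hist [-0.0058  0.0102] camside 1.0
10 rack x err 0.004454300443488046 y 0.0013285306410134707 z err 0.00115798749108037
n [ 0.9682  0.0212 -0.2493] yaw 1.3 lean -14.4 face centre [0.492  0.2357 0.0933] top [0.5069 0.236  0.1514] rms 0.0033 351 d hist [-0.003   0.0088] camside -1.0
12 rack x err -0.009318750722566264 y 0.002933857239537415 z err 0.0040529115979454355
n [ 0.985   0.0348 -0.1692] yaw 2.0 lean -9.7 face centre [0.5545 0.2372 0.1004] top [0.5664 0.2376 0.1694] rms 0.0011 979 d hist [-0.0031  0.0074] camside -1.0
14 rack x err -0.006828878827508326 y 0.0015352377604194378 z err 0.002868958224574711
n [ 0.998   0.0401 -0.0498] yaw 2.3 lean -2.9 face centre [0.62   0.2397 0.1073] top [0.624  0.2398 0.1872] rms 0.0005 2346 d hist [-0.0069  0.006 ] camside -1.0
16 rack x err -0.0013283143137197 y 0.0010249810007284376 z err 0.0014523586697070684
```

```bash
python3 - <<'E'
from h import *
a=np.radians(2.6); ex=np.array([np.cos(a),np.sin(a)]); ey=np.array([-ex[1],ex[0]]); o=np.array([.5285,.2345])
for f in("w7","t7"):
    P=np.load(f+".npy").reshape(-1,3); P=P[np.isfinite(P).all(1)]; x=(P[:,:2]-o)@ex; y=(P[:,:2]-o)@ey
    for s,zt in((-.09,.132),(-.03,.150),(.03,.168),(.09,.186)):
        for lo,hi in((zt-.007,zt+.005),(.105,.115)):
            k=(abs(x-s)<.028)&(abs(y)<.08)&(P[:,2]>lo)&(P[:,2]<hi)
            if k.sum()>2: print(f,s,"z",P[k,2].mean().round(3),"x-slot range",np.percentile(x[k]-s,[3,50,97]),k.sum())
b=np.load("top0.npy");t=np.load("t7.npy")
for nm,(u0,u1,v0,v1) in dict(mill=(292,325,235,270),jar=(332,365,245,275),tea=(190,218,122,150)).items():
    f=lambda P:(lambda q:q[(q[:,2]>.05)].mean(0))(P[v0:v1,u0:u1].reshape(-1,3)); print(nm,f(b),f(t))
E
```

```text
w7 -0.09 z 0.13 x-slot range [0.0026 0.0063 0.0093] 365
w7 -0.09 z 0.11 x-slot range [0.0025 0.0078 0.0089] 197
w7 -0.03 z 0.148 x-slot range [0.0042 0.008  0.0112] 400
w7 -0.03 z 0.11 x-slot range [-0.0028  0.0006  0.0093] 68
w7 0.03 z 0.166 x-slot range [0.0057 0.0088 0.0125] 519
w7 0.03 z 0.109 x-slot range [-0.0215 -0.0054  0.0026] 357
w7 0.09 z 0.183 x-slot range [0.005  0.0078 0.012 ] 689
w7 0.09 z 0.111 x-slot range [-0.0225 -0.0031  0.0026] 488
t7 -0.09 z 0.13 x-slot range [0.0028 0.0061 0.0094] 52
t7 -0.09 z 0.11 x-slot range [-0.0014  0.0024  0.0079] 32
t7 -0.03 z 0.148 x-slot range [0.0046 0.0082 0.0113] 47
t7 -0.03 z 0.11 x-slot range [-0.0026  0.001   0.0029] 21
mill [ 0.4248 -0.1996  0.1269] [ 0.4247 -0.1993  0.127 ]
jar [ 0.4009 -0.3123  0.1001] [ 0.4008 -0.3123  0.0997]
tea [0.7822 0.1074 0.0617] [0.7819 0.1076 0.0614]
```

```bash
python3 -c "
from workcell import robot
print(robot.job_done())"
```

```text
the job is handed in; nothing more can be done
None
```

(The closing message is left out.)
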